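# Draw the bolt and crack open the stuck lid of the curing box

### The arm

A 7-joint arm with a two-finger parallel gripper is mounted at the origin on a cart in front of the work surface, level with it; the furniture and walls round the work are solid. World frame = base frame: x ahead of the robot, y to its left, z up, the work surface at z = 0. Lengths are in m, angles in rad, forces in N, time in s.
With the tool pointing down it reaches from about 0.4 to 0.875 m from the base axis. Payload 6.5 kg.
Tool frame: the origin (TCP) lies at the very end of the fingers, on their centre line; the grasp point (between the pads) lies 19 mm behind it (bot.pinch_z is the z of the grasp point in the tool frame, in m); z points along the fingers, y is the line along which they close (so a half turn about z gives the same grasp; the last joint's range is limited). The gripper opens to 85 mm and grips with 20 to 120 N. Pads are 22 mm wide; open, the fingers measure 114 mm over their backs; the gripper's body (76 mm by 85 mm) begins 54 mm behind the grasp point. The pads swing forward as they close: fully open they stand 13 mm farther back than shut.
Start: joints at [-1.363, 0.536, -0.004, 1.538, 0.003, 1.067, -0.071], TCP at [0.176, 0.626, 0.231] pointing down, gripper open.
Joint ranges: [-2.7, 2.7], [-0.37, 2.16], [-1.27, 1.26], [0.24, 2.4], [-1.31, 4.45], [0.19, 1.91], [-2.76, 2.76]. Speed limits (rad/s): [2.39, 2.39, 3.14, 3.14, 3.14, 3.14, 3.14].

### API

Orientations are given as a rotation vector (axis times angle).
In Python, from station import bot, effector, planner, readout, eyes, workorder gives the robot as it stands. Calls block until the motion is done:
- bot.move_pose(position, orientation): joint-space move of the TCP to a pose.
- bot.movel(position, rate=0.15, attitude=None): straight line of the TCP; attitude=None keeps the orientation; rate is the mean speed in m/s.
- bot.movej(angles): joint-space move.
- effector.command_gripper(opening, squeeze=None): finger opening in m; squeeze is the grip in N (None keeps the last); returns when the fingers have stopped.
- bot.wait(seconds).
- planner.inverse_kinematics(position, orientation): joint angles nearest the present ones, or None.
- readout.get_state(): the state.
- eyes.grab_frame(name): name is "scene" or "top"; returns a dict with "img" (480x640x3 uint8, red, green, blue), "fx", "fy", "cx", "cy" (pixels), "world_to_cam" (4x4, takes a point from world to camera coordinates). Camera axes: x right, y down, z forward; pixel columns grow to the right and rows downward; lengths in m; the calibration is good to about 2 mm. A picture is of the moment at which its call begins. There is no depth.
A pose or a line that the arm cannot do raises bot.Unreachable and nothing moves.
- workorder.finish_job(): hands the job in; it is judged then, once.
The state is a dict: "clock": time; "qpos": joint angles; "joint_vel": joint speeds; "effort": joint torques, N m; "position": TCP position; "eef_rot": TCP orientation; "contact_force": force on the tool from outside, world axes, zero at the start; "moment": the same for the moment, N m; "grip_width": finger opening in m; "grasp_force": force on a finger pad.
Only numpy, scipy, OpenCV 4.12 (cv2) and the standard library are available. Lean on these libraries where they do the work, as an engineer would, in place of code of your own. Each camera call takes 0.05 s, during which the arm holds its last target. There are 200 camera calls.

### The job

The lid of the green curing box is bolted and has stuck to its rubber seal. Draw the bolt at the front sideways, all the way back to its stop, then take the lid by its steel handle, pull until the seal gives without letting the lid fly up, and hold it ajar with a gap of about 25 mm at the front edge, so that the clay beads inside dry slowly. Finish like that, still holding the handle, the lid still, and leave the mug, the cup and the jar where they stand.

Things in the scene. Friction and masses are not known exactly. Their poses are not given: they have to be found in the camera images.
- curing_box: green metal box fixed on the table, 160 (its x) by 240 (its y) by 90 mm high, with a flat green lid on a 3 mm rubber seal; origin at the centre of its underside; its -x side is the front, facing roughly the robot and carrying the bolt; the lid's hinge runs along the back (+x) top edge; yaw up to 0.3 rad either way
- bolt (a joint): position in m of the steel sliding bolt on the box's front: 0 shot home through the lid's keeper (dark steel staple, 18 mm wide, at the middle of the lid's front edge), 0.034 fully back at its stop; moves along the box's +y (left, seen from the robot) with about 2 N of friction, stays where left; blocks the lid until about 0.029; starts at 0 to 0.006
- bolt_knob (a point): point on the bolt's upright knob (red sleeve 13 mm across, 78 to 108 mm above the table), 96 mm above the table, 105 mm before the box's centre and 25 mm before its front; moves with the bolt. The rod below runs along the box's y, its top at 64 mm; with the bolt shut a guide block (top 69 mm) begins 28 mm to the knob's -y and the end-stop block (top 69 mm) 43 mm to its +y
- lid_handle (a point): middle of the lid's steel bow handle: a round bar 12 mm thick, 92 mm long, running along the box's y, 46 mm above the lid's underside (139 mm above the table when shut, 36 mm above the lid's top face), 135 mm in front of the hinge line; moves with the lid
- lid_front (a point): middle of the lid's lower front edge, 167 mm from the hinge line; 93 mm above the table when shut; its rise is the gap
- lid_hinge (a point): middle of the lid's hinge line, which runs along the box's y; 93 mm above the table
- lid (a joint): opening angle of the lid in rad: 0 shut, 0.15 gives a gap of 25 mm, stopped at 0.33. The lid weighs about 0.5 kg (varies) and falls shut when let go. Stuck, it needs about 15 N straight up at the handle to come free; the seal's pull is greatest at the start and gone by 0.06 rad (10 mm of gap), leaving only the lid's weight (2.5 to 4 N at the handle)
- enamel_mug: pale blue enamel mug with a navy rim, 85x112x79 mm, origin at the underside; a bystander
- slip_cup: small tan pottery cup, 68 mm wide, 64 mm high, origin at the centre of its underside; a bystander
- oxide_jar: red-brown plastic jar with a black lid, 58 mm wide, 76 mm high, origin at the centre of its underside; a bystander

How it is judged:
On the way, in this order (a step that is already met when the one before it is completed fails the run):
1. the bolt is drawn back to its stop, the lid still shut (value of joint bolt above 0.031 m and value of joint lid below 0.03 rad), for 0.1 s.
2. the fingers have pulled the lid free of its seal (value of joint lid above 0.06 rad and contact force between the fingers and lid above 1 N), for 0.1 s.
At the end, for the whole second after the job is handed in: The bolt is back (over 29 mm), the lid stands still (under 0.2 rad/s) between 0.10 and 0.21 rad (gap of 17 to 35 mm at the front), held at its handle by the fingers (contact force over 1 N, grasp point within 70 mm of the handle's middle), and mug, cup and jar are within 30 mm of where they stood (value of joint bolt above 0.029 m and value of joint lid between 0.1 and 0.21 rad and velocity of joint lid between -0.2 and 0.2 rad/s and contact force between the fingers and lid above 1 N and distance between the grasp point and lid_handle below 0.07 m and distance of each of enamel_mug, slip_cup, oxide_jar from where it was at the start of the episode below 0.03 m); the arm keeps its last pose, push and grip.
It fails at once if the lid flew up: gap over 45 mm (value of joint lid above 0.27 rad).
It fails at once if mug, cup or jar pushed or knocked over (distance of any of enamel_mug, slip_cup, oxide_jar from where it was at the start of the episode above 0.03 m or angle between any of enamel_mug, slip_cup, oxide_jar's own z axis and vertical above 0.5 rad).
It also fails if it takes over 42 s, if anything falls off the work surface, if the arm or the gripper's body presses on something with over 40 N, if the wrist force passes 120 N, or if a joint passes its speed limit or range.

## Working session

There is one attempt and no reset: what is moved stays moved. The work goes in short steps, each a Python script; the robot and the scene stay as the last script left them, time stands still between calls to the robot, and variables do not carry over. Pictures are saved under pics/ and viewed, at most 10 in all, crops included, and the job is handed in when it is done.

```bash
ls; mkdir -p pics
python3 - <<'E'
from station import bot, effector, planner, readout, eyes, workorder
import cv2,numpy as np
for n in("scene","top"):
    f=eyes.grab_frame(n); cv2.imwrite(f"pics/{n}0.png",f["img"][:,:,::-1])
    print(n,f["fx"],f["fy"],f["cx"],f["cy"]);print(np.round(f["world_to_cam"],4))
s=readout.get_state();print(s)
E
```

```text
pics
scene 536.614969613826 536.614969613826 312.3879500489275 239.75236433716495
[[ 0.4899 -0.8715 -0.0207 -0.2593]
 [-0.4425 -0.2282 -0.8672  0.3336]
 [ 0.7511  0.434  -0.4975  1.2857]
 [ 0.      0.      0.      1.    ]]
top 450.36729628590626 450.36729628590626 319.43387331986725 242.3102893794801
[[ 0.0062 -1.      0.0045  0.0195]
 [-0.9961 -0.0066 -0.0884  0.5638]
 [ 0.0884 -0.0039 -0.9961  1.4506]
 [ 0.      0.      0.      1.    ]]
{'clock': 0.1, 'qpos': array([-1.36319334,  0.53709336, -0.00439457,  1.53878709,  0.0025581 ,
        1.06729901, -0.07119034]), 'joint_vel': array([-0.00139007, -0.00323759, -0.00080261, -0.0040078 ,  0.00068977,
       -0.00056659,  0.00018123]), 'effort': array([ 3.32088995e-03, -5.84563565e+01,  1.05230436e+00, -2.59779489e+01,
        1.26540894e-02,  4.59817762e-03, -2.40470470e-06]), 'position': array([0.17562904, 0.62522367, 0.23049421]), 'eef_rot': array([-4.28694651e-01, -3.11209027e+00,  2.47721984e-03]), 'contact_force': array([-0.06876361,  0.03157723,  0.33415411]), 'moment': array([ 0.01073197, -0.00111894,  0.00395248]), 'grasp_force': 0.0, 'grip_width': 0.08540358702350952}
```

View pics/scene0.png

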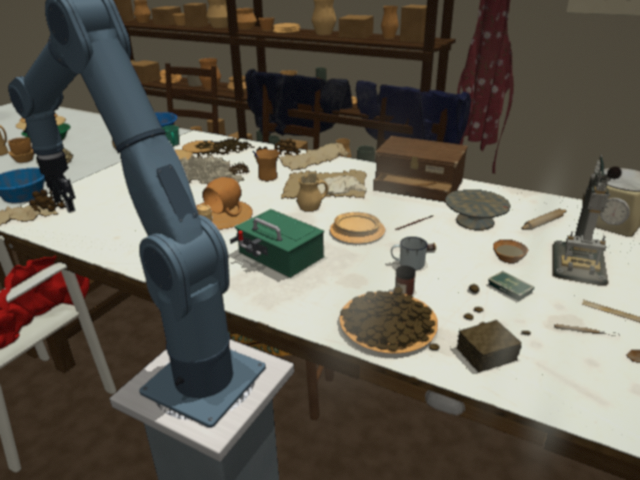

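View pics/top0.png

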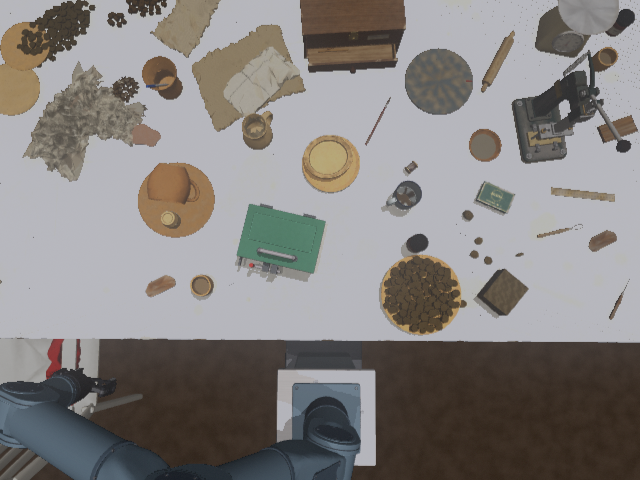

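Scene view: green box at about (280,243), knob red at about (240,240). Top view: box at about (281,241), handle (277,254), red knob (252,267), cup (202,286), jar (417,243), mug (407,194).

```bash
cat > h.py <<'E'
from station import bot, effector, planner, readout, eyes, workorder
import cv2,numpy as np
from scipy.spatial.transform import Rotation as R
def ray(f,u,v,z):
    T=f["world_to_cam"];Rm=T[:3,:3];c=-Rm.T@T[:3,3]
    d=Rm.T@np.array([(u-f["cx"])/f["fx"],(v-f["cy"])/f["fy"],1]);return c+d*(z-c[2])/d[2]
def proj(f,p):
    q=f["world_to_cam"]@np.r_[p,1];return f["fx"]*q[0]/q[2]+f["cx"],f["fy"]*q[1]/q[2]+f["cy"]
def down(yaw):  # tool z down, closing line (tool y) along world direction yaw
    y=np.array([np.cos(yaw),np.sin(yaw),0]);z=np.array([0,0,-1.])
    return R.from_matrix(np.c_[np.cross(y,z),y,z]).as_rotvec()
def masks(f,x0,y0,x1,y1):
    hsv=cv2.cvtColor(f["img"],cv2.COLOR_RGB2HSV).astype(int);H,S,V=hsv[...,0],hsv[...,1],hsv[...,2]
    roi=np.zeros(H.shape,bool);roi[y0:y1,x0:x1]=1
    return roi&(H>60)&(H<95)&(S>100), roi&((H<8)|(H>172))&(S>110)&(V>70), roi&(S<60)&(V>90)
E
python3 - <<'E'
from h import *
f=eyes.grab_frame("top")
g,r,_=masks(f,225,190,340,290)
c=max(cv2.findContours(g.astype(np.uint8),0,2)[0],key=cv2.contourArea)
h=cv2.convexHull(c); b=cv2.boxPoints(cv2.minAreaRect(h));
P=np.array([ray(f,*p,0.103)[:2] for p in b]);print(b,P,np.linalg.norm(P-np.roll(P,1,0),axis=1))
W=np.array([ray(f,*p,0.103)[:2] for p in h[:,0]],np.float32);print(cv2.minAreaRect(W))
v,u=np.nonzero(r);print(len(u),u.mean(),v.mean(),ray(f,u.mean(),v.mean(),.1))
s=eyes.grab_frame("scene");_,r,_=masks(s,225,215,260,270)
v,u=np.nonzero(r);print(len(u),u.mean(),v.mean(),ray(s,u.mean(),v.mean(),.096))
a=cv2.resize(f["img"][180:310,180:340],None,fx=4.9,fy=4.9,interpolation=2)[:,:,::-1]
cv2.imwrite("pics/c.png",a[:600,:800])
a=cv2.resize(s["img"][200:280,220:330],None,fx=7,fy=7,interpolation=2)[:,:,::-1]
cv2.imwrite("pics/d.png",a)
E
```

```text
Traceback (most recent call last):
ValueError: max() iterable argument is empty
```

Run:
```python
from h import *
f=cv2.imread("pics/top0.png");print(f[235,280],f[267,252],f[254,277], f[266,250:256])
f=eyes.grab_frame("top")["img"];print(f.shape,f.dtype,f[235,280]);m=masks({"img":f},225,190,340,290);print([x.sum() for x in m], cv2.cvtColor(f,cv2.COLOR_RGB2HSV)[235,280])
cv2.imwrite("pics/e.png",f[:,:,::-1])
```

```text
[105 126  84] [103 106 120] [162 159 163] [[ 82  85 176]
 [ 74  76 172]
 [ 69  70 136]
 [ 69  68  90]
 [101 100 108]
 [147 144 148]]
(480, 640, 3) uint8 [ 83 124 103]
[np.int64(0), np.int64(13), np.int64(7458)] [ 75  84 124]
```

```bash
sed -i 's/(S>100)/(S>60)/' h.py
python3 - <<'E'
from h import *
f=eyes.grab_frame("top")
g,r,_=masks(f,225,190,340,290)
c=max(cv2.findContours(g.astype(np.uint8),0,2)[0],key=cv2.contourArea)
h=cv2.convexHull(c); b=cv2.boxPoints(cv2.minAreaRect(h));
P=np.array([ray(f,*p,0.103)[:2] for p in b]);print(b,P,np.linalg.norm(P-np.roll(P,1,0),axis=1))
W=np.array([ray(f,*p,0.103)[:2] for p in h[:,0]],np.float32);print(cv2.minAreaRect(W))
v,u=np.nonzero(r);print(len(u),u.mean(),v.mean(),ray(f,u.mean(),v.mean(),.1))
s=eyes.grab_frame("scene");_,r,_=masks(s,225,215,260,270)
v,u=np.nonzero(r);print(len(u),u.mean(),v.mean(),ray(s,u.mean(),v.mean(),.096))
a=cv2.resize(f["img"][180:300,180:340],None,fx=4.9,fy=4.9,interpolation=2)[:,:,::-1]
cv2.imwrite("pics/c.png",a[:600,:800])
a=cv2.resize(s["img"][200:280,220:330],None,fx=7,fy=7,interpolation=2)[:,:,::-1]
cv2.imwrite("pics/d.png",a)
E
```

```text
[[236.49437 255.19101]
 [248.47752 203.26404]
 [324.79773 220.8764 ]
 [312.81458 272.80338]] [[0.51503071 0.27963077]
 [0.67770158 0.24588069]
 [0.62386463 0.00715439]
 [0.46218433 0.04326924]] [0.24219725 0.16613513 0.2447216  0.16566473]
((0.5695270299911499, 0.14335161447525024), (0.24214275181293488, 0.16593773663043976), 77.2914047241211)
13 250.6153846153846 264.61538461538464 [0.4863027  0.23587181 0.1       ]
40 240.075 234.75 [0.48114767 0.23363466 0.096     ]
```

View pics/c.png

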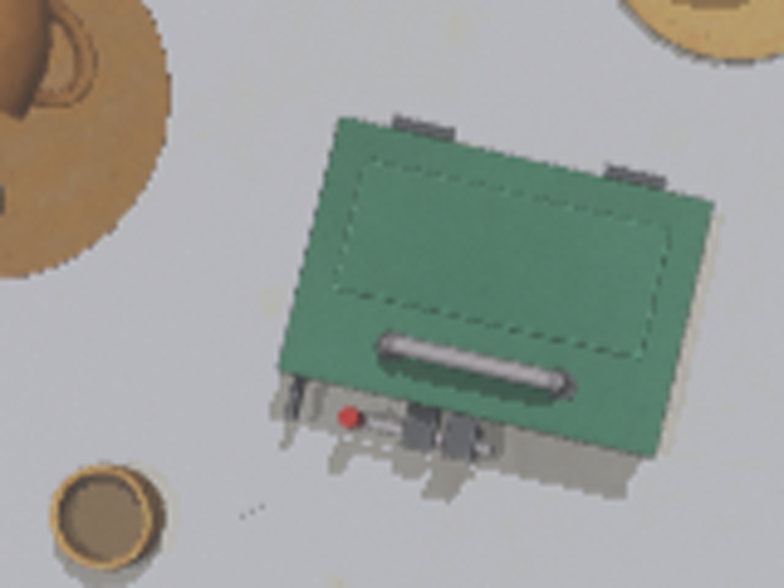

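View pics/d.png

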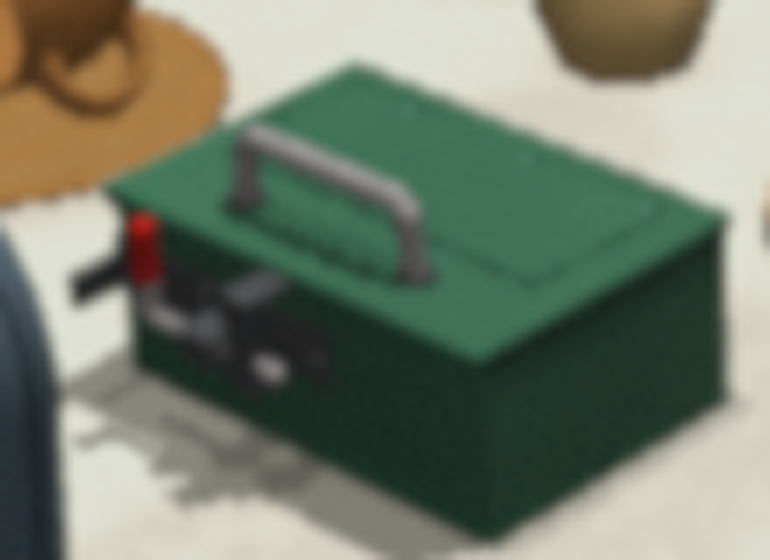

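The close-ups show the knob (red) on the left of the guide, the handle, and the clear space around the knob. The two views agree on the knob to about 5 mm. Yaw is about -0.221. I'll go for the knob.

```bash
cat >> h.py <<'E'
yaw=-0.221; ex=np.array([np.cos(yaw),np.sin(yaw),0]); ey=np.array([-np.sin(yaw),np.cos(yaw),0])
C=np.array([.5695,.1434,0])
def best(p,yaws):
    q0=readout.get_state()["qpos"]; o=[]
    for a in yaws:
        q=planner.inverse_kinematics(list(p),list(down(a)))
        if q is not None: o.append((np.abs(np.array(q)-q0).max(),a,np.round(q,2)))
    return sorted(o,key=lambda t:t[0])
def st(t=""):
    s=readout.get_state(); F=s["contact_force"]
    print(t,round(s["clock"],2),"pos",np.round(s["position"],4),"Fbox",np.round([F@ex,F@ey,F[2]],1),"w",round(s["grip_width"],4),"gf",round(s["grasp_force"],1)); return s
E
python3 - <<'E'
from h import *
print(bot.pinch_z)
K=C-.103*ex+.0705*ey; print(K)
o=best(K+[0,0,.17],[yaw+np.pi/2,yaw-np.pi/2]);print(o)
a=o[0][1]
effector.command_gripper(.05,30)
bot.move_pose(list(K+[0,0,.17]),list(down(a)));st()
bot.movel(list(K+[0,0,.08]),rate=.1);st("down")
effector.command_gripper(.0,30);st("grip")
f=eyes.grab_frame("scene")
cv2.imwrite("pics/g.png",cv2.resize(f["img"][170:290,180:340],None,fx=4.9,fy=4.9)[:,:,::-1])
E
```

```text
-0.0187
[0.48445907 0.23476351 0.        ]
[(np.float64(0.9666097803384432), 1.3497963267948965, array([-0.66,  0.43,  0.16,  1.9 , -0.09,  0.82,  0.9 ])), (np.float64(1.8420250546498078), -1.7917963267948966, array([-1.09,  0.52,  0.74,  1.92, -0.45,  0.87, -1.91]))]
 2.57 pos [0.4842 0.2362 0.1701] Fbox [-0.5  0.7  0.2] w 0.05 gf 0.0
down 3.62 pos [0.485  0.235  0.0805] Fbox [0.3 0.5 0.1] w 0.0496 gf 0.0
grip 4.03 pos [0.4848 0.2351 0.0805] Fbox [-0.9 -0.   4.4] w 0.0116 gf 29.3
```

View pics/g.png

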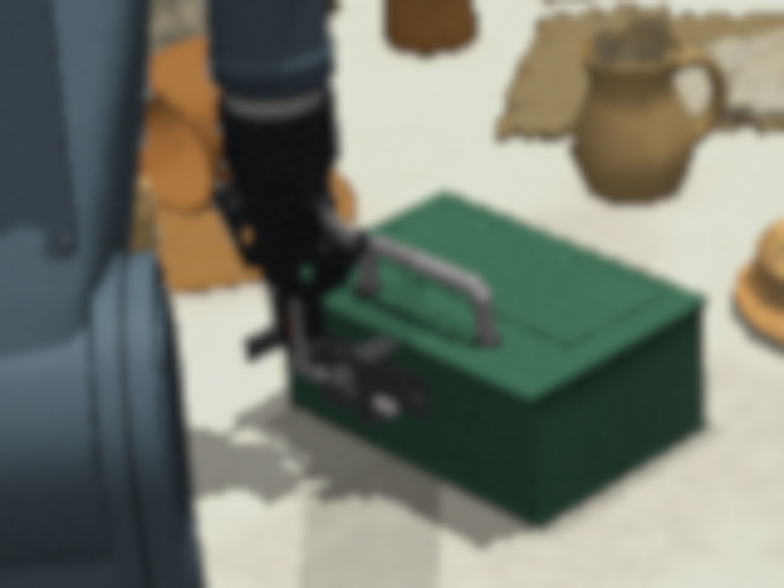

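The knob is held between the fingers (crop about (290,325)), and the width of 11.6 mm fits the sleeve. Next I draw the bolt in steps until the stop pushes back.

Run:
```python
from h import *
p0=readout.get_state()["position"].copy()
for d in [.01,.02,.026,.028,.03,.032,.034,.036,.038,.04]:
    bot.movel(list(p0+d*ey),rate=.05); s=st(d); print(round((s["position"]-p0)@ey,4))
    if s["contact_force"]@ey<-12: break
bot.wait(.2);st()
```

```text
0.01 4.44 pos [0.4871 0.2456 0.0806] Fbox [-0.6  1.5  1.8] w 0.0116 gf 29.4
0.0108
0.02 4.79 pos [0.4893 0.2552 0.0806] Fbox [-0.6  1.9  1.5] w 0.0122 gf 29.5
0.0207
0.026 5.06 pos [0.4906 0.2607 0.0806] Fbox [-1.8  2.3  3.2] w 0.0118 gf 29.6
0.0263
0.028 5.31 pos [0.4908 0.262  0.0805] Fbox [-0.9 -1.3  5.7] w 0.0117 gf 29.7
0.0276
0.03 5.56 pos [0.4913 0.264  0.0806] Fbox [-2.  -1.6  4.4] w 0.0116 gf 29.8
0.0297
0.032 5.81 pos [0.4917 0.266  0.0806] Fbox [-1.9 -1.1  5. ] w 0.0118 gf 29.8
0.0317
0.034 6.06 pos [0.4919 0.267  0.0805] Fbox [-1.1 -2.6  7.6] w 0.0116 gf 30.1
0.0328
0.036 6.31 pos [0.492  0.2671 0.0804] Fbox [-2.2 -7.2 10.8] w 0.0117 gf 30.5
0.0329
0.038 6.56 pos [0.492  0.2672 0.0804] Fbox [ -2.7 -12.1  15.2] w 0.012 gf 31.0
0.033
 6.76 pos [0.492  0.2673 0.0804] Fbox [ -2.9 -12.1  15.4] w 0.012 gf 31.0
```

Bolt at its stop: travel 33 mm and the stop force is rising. I release, lift, and move above the handle. I also measure the handle from the first top picture, with its middle at about pixel (277.4,254.1).

Run:
```python
from h import *
effector.command_gripper(.05,30);s=st("open")
p=s["position"].copy();bot.movel([p[0],p[1],.2],rate=.2)
t=eyes.grab_frame("top")
a,b=ray(t,258.6,250,.143),ray(t,296.3,258.2,.143);m=(a+b)/2
H=C-.052*ex;print("handle img",m,"geom",H,"len",np.linalg.norm(a-b),"yaw",np.arctan2(-(a-b)[0],(a-b)[1]),"diff box",(m-H)@ex,(m-H)@ey)
o=best(H+[0,0,.2],[yaw,yaw+np.pi,yaw-np.pi]);print(o)
bot.move_pose(list(H+[0,0,.2]),list(down(o[0][1])));st()
sc=eyes.grab_frame("scene")
cv2.imwrite("pics/i.png",cv2.resize(sc["img"][170:290,180:340],None,fx=4.9,fy=4.9)[:,:,::-1])
```

```text
open 7.21 pos [0.4931 0.2724 0.0803] Fbox [-0.3  1.2 -0.1] w 0.0501 gf 0.0
handle img [0.5167697  0.14957266 0.143     ] geom [0.51876471 0.15479868 0.        ] len 0.11608628433908172 yaw -0.20770899125341852 diff box -0.0008009098976313874 -0.0055362366376852665
[(np.float64(1.177506946608108), -0.221, array([-0.8 ,  0.43,  0.55,  1.88, -0.28,  0.9 , -0.34])), (np.float64(1.642798461953713), 2.920592653589793, array([-0.26,  0.4 , -0.14,  1.85,  0.07,  0.9 ,  2.48])), (np.float64(1.6427984619537135), -3.362592653589793, array([-0.26,  0.4 , -0.14,  1.85,  0.07,  0.9 ,  2.48]))]
 9.09 pos [0.5184 0.1552 0.1994] Fbox [ 0.2 -0.5 -0.8] w 0.0498 gf 0.0
```

View pics/i.png

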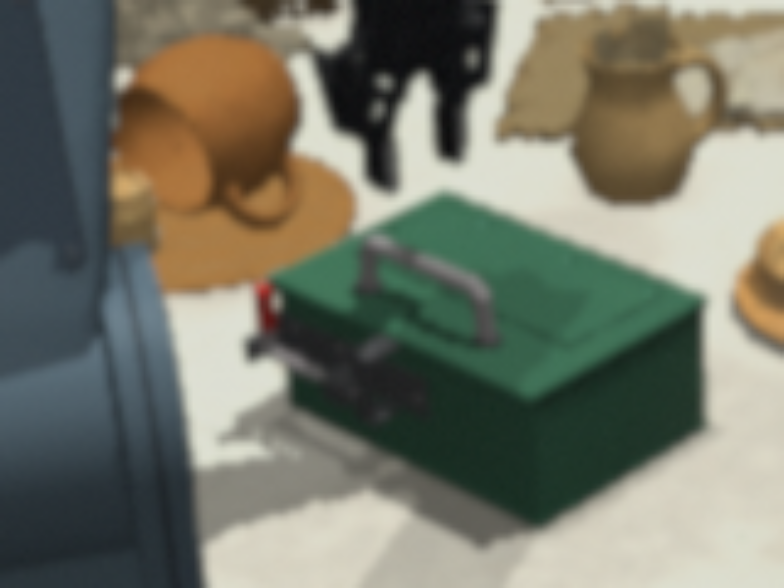

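The knob now stands hard against the end stop (crop (265,305)). The lid is shut and the fingers straddle the handle from above. I descend and grip.

Run:
```python
from h import *
H=C-.0523*ex-.002*ey
bot.movel(list(H+[0,0,.121]),rate=.1);st("down")
effector.command_gripper(0,80);st("grip")
bot.wait(.2);st()
```

```text
down 10.08 pos [0.5185 0.153  0.1215] Fbox [ 0.8 -0.7 -0.2] w 0.0499 gf 0.0
grip 10.54 pos [0.5179 0.1532 0.1216] Fbox [-2.3 -0.1  6.2] w 0.0095 gf 78.0
 10.74 pos [0.5179 0.1532 0.1216] Fbox [-2.3 -0.3  5.7] w 0.0094 gf 78.0
```

Run:
```python
from h import *
p0=readout.get_state()["position"].copy()
for th in np.arange(.015,.30,.015):
    d=(.135*(1-np.cos(th))+.046*np.sin(th))*ex+np.array([0,0,.135*np.sin(th)+.046*(np.cos(th)-1)])
    bot.movel(list(p0+d),rate=.03); s=st(round(th,3)); q=s["position"]-p0; act=q[2]/.134
    print("  act",round(act,3),round(q@ex,4))
    if act>.145: break
bot.wait(.3);st()
sc=eyes.grab_frame("scene")
cv2.imwrite("pics/j.png",cv2.resize(sc["img"][170:290,180:340],None,fx=4.9,fy=4.9)[:,:,::-1])
```

```text
0.015 10.99 pos [0.5183 0.153  0.1231] Fbox [ 3.6  0.5 -9.5] w 0.0091 gf 79.1
  act 0.011 0.0004
0.03 11.24 pos [0.519  0.1528 0.1253] Fbox [  3.4   1.4 -13.1] w 0.0097 gf 78.9
  act 0.028 0.0012
0.045 11.49 pos [0.52   0.1526 0.128 ] Fbox [-0.5 -0.8 -7.7] w 0.0091 gf 79.5
  act 0.048 0.0022
0.06 11.74 pos [0.5207 0.1524 0.1299] Fbox [ 1.2 -0.1 -3.6] w 0.0093 gf 79.9
  act 0.062 0.0029
0.075 11.99 pos [0.5215 0.1523 0.1317] Fbox [ 1.  -0.6 -5.7] w 0.0094 gf 79.5
  act 0.075 0.0037
0.09 12.24 pos [0.5222 0.1521 0.1336] Fbox [-0.3 -0.2 -8.1] w 0.0092 gf 79.4
  act 0.089 0.0045
0.105 12.49 pos [0.523  0.1519 0.1354] Fbox [-0.5  0.4 -8.7] w 0.0094 gf 79.3
  act 0.103 0.0053
0.12 12.74 pos [0.5239 0.1517 0.1374] Fbox [ -0.    1.2 -11.6] w 0.0096 gf 79.1
  act 0.118 0.0062
0.135 12.99 pos [0.5249 0.1515 0.1399] Fbox [-4.7 -1.8 -0.2] w 0.0094 gf 78.8
  act 0.137 0.0073
0.15 13.24 pos [0.5258 0.1513 0.1416] Fbox [-5.5 -1.8 -1.6] w 0.009 gf 79.0
  act 0.149 0.0081
 13.54 pos [0.5258 0.1513 0.1416] Fbox [-5.9 -0.  -2.8] w 0.0093 gf 79.1
```

View pics/j.png

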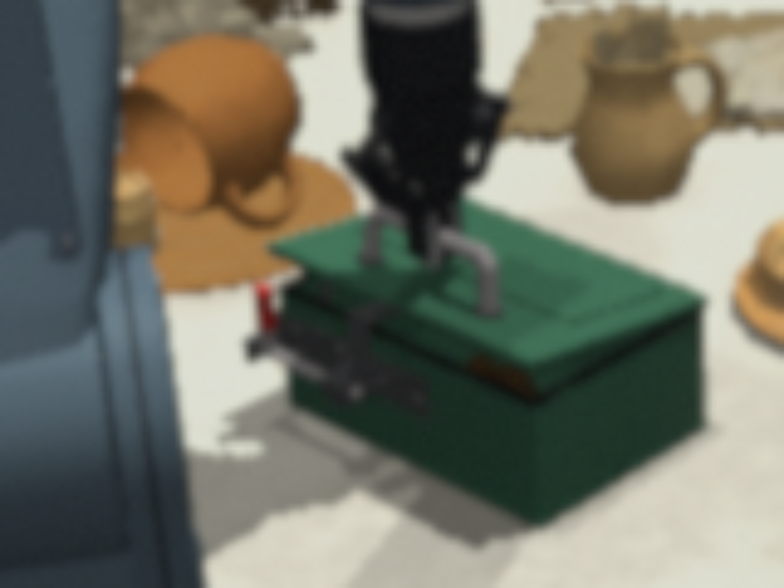

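The lid stands ajar. Its front corners rose about 30–40 crop pixels where 33 is expected for 25 mm. The handle is still gripped and the bolt is back, so I hand in.

Run:
```python
from h import *
bot.wait(.3);st()
print(workorder.finish_job())
```

```text
13.89 pos [0.5258 0.1514 0.1416] Fbox [-6.2 -1.5  0.6] w 0.0094 gf 79.5
the job is handed in; nothing more can be done
None
```

The job is handed in with the bolt drawn back to its stop and the lid pulled free and held still by its handle at about 0.15 rad (about 25 mm gap); the arm never went near the mug, cup or jar, though I did not re-measure them, and the hand-in returned no verdict.

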